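Load the spring feeder with labware

ROBOT

A 7-joint arm with a two-finger parallel gripper is mounted at the origin on the work surface. World frame = base frame: x ahead of the robot, y to its left, z up, the work surface at z = 0. Lengths are in m, angles in rad, forces in N, time in s.
With the tool pointing down it reaches from about 0.4 to 0.875 m from the base axis. Payload 6.5 kg.
Tool frame: the origin (TCP) lies between the finger pads; the fingertips stand 8 mm ahead of it and the grasp point (between the pads) lies 11 mm behind it; z points along the fingers, y is the line along which they close (so a half turn about z gives the same grasp; the last joint's range is limited). The gripper opens to 85 mm and grips with 20 to 120 N. Pads are 22 mm wide; open, the fingers measure 114 mm over their backs; the gripper's body (76 mm by 85 mm) begins 54 mm behind the grasp point. The pads swing forward as they close: fully open they stand 13 mm farther back than shut.
Start: joints at [-1.278, 0.536, -0.004, 1.538, 0.003, 1.067, -0.071], TCP at [0.228, 0.609, 0.209] pointing down, gripper open.
Joint ranges: [-2.7, 2.7], [-0.37, 2.16], [-1.27, 1.26], [0.24, 2.4], [-1.31, 4.45], [0.19, 1.91], [-2.76, 2.76]. Speed limits (rad/s): [2.39, 2.39, 3.14, 3.14, 3.14, 3.14, 3.14].

INTERFACE

Orientations are given as a unit quaternion [w, x, y, z].
In Python, from station import status, viewer, arm gives the robot as it stands.
- The arm moves only by the tool arm_command, never from a script. Its argument "steps" is text: rows parted by semicolons, each of 7 numbers parted by spaces: the shift along the tool's x, y, z in m, then the turn, a rotation vector about the tool's x, y, z in rad, then the opening, from 0 (shut) to 1 (fully open). In form: x y z rx ry rz grip; .... A call has 1 to 8 rows; each row shifts and turns the commanded pose from where the row before left it, along the tool's axes as they then stand; what a row does not reach is not made up. A row lasts 1/12 s, in which the tool goes at most 41.7 mm and 7.16 degrees, less where a joint would pass 70% of its speed; a pose out of reach is approached as far as the arm can. A call with a gripper value outside its range is refused whole. The fingers move at their own pace and stop on an object; "squeeze" is the grip in N (left out, the last holds). Time passes only in rows, so rows that do not move let the fingers close. It gives the time, the measured TCP pose, the force, the opening and the grip force at its end, in the units of the state.
- status.state(): the state, without advancing time (a new reading comes with each control period).
- viewer.camera(name): name is "scene" or "top" or "wrist"; returns a dict with "img" (420x560x3 uint8, red, green, blue), "depth" (420x560 float32, m along the optical axis (not along the pixel's ray), 0 where there is no reading), "K" (3x3 intrinsics, pixels), "world_to_cam" (4x4, takes a point from world to camera coordinates). Camera axes: x right, y down, z forward; pixel columns grow to the right and rows downward; lengths in m; the calibration is good to about 2 mm. A picture is of the moment at which its call begins.
- arm.job_done(): hands the job in; it is judged then, once.
The state is a dict: "t": time; "joint_pos": joint angles; "joint_velocities": joint speeds; "effort": joint torques, N m; "position": TCP position; "tcp_rot": TCP orientation; "wrist_force": force on the tool from outside, world axes, zero at the start; "torque": the same for the moment, N m; "opening": finger opening in m; "grip_force": force on a finger pad.
Only numpy, scipy, OpenCV 4.12 (cv2) and the standard library are available. Lean on these libraries where they do the work, as an engineer would, in place of code of your own. Each camera call takes 0.05 s, during which the arm holds its last target. There are 200 camera calls.

TASK

Load the orange tip box, the pair of well plates and the blue instrument case into the spring feeder, in any order but one at a time: slide each along the bench, long side across the lane, and push it in against the sprung plate until both yellow catches have sprung shut behind it before you bring the next one to them. Press the last one on until you feel the full row bottom firmly on the black-faced end stops, then let it spring back onto the catches. Push steadily without ramming, leave the bottle, jar and other bystanders where they are, and finish with all three boxes flat in the lane behind the shut catches.

Things in the scene. Friction and masses are not known exactly. Their poses are not given: they have to be found in the camera images.
- feeder: Fixed feeder: a low lane between two aluminium rails, blue floor sheet level with the bench (things slide straight in). Origin: on the bench, mid-lane, level with the tips of the two yellow catches. z up; the lane runs along its -y and is open at its +y end. Rails 104 mm apart inside, 20 mm high, from y=0 (with a slight lead-in) to -354 mm; blue end block 50 mm high beyond y=-327 mm.
- mouth (a point): Middle of the feeder's open mouth, at bench level, 115 mm (+y) before the catch tips. Flared aluminium guides, 20 mm high, lead in: 165 mm apart here, narrowing to 106 mm at y=+60 mm in the feeder's frame.
- end_stop: A pair of yellow posts with black rubber faces, 36 mm high and 14 mm wide, standing in the lane 83 mm apart (centres) either side of the red plate's path; bolted down at a different depth each time. Origin: on the bench, mid-lane, level with the rubber faces that a full row bottoms on. With all three boxes held at the catches the row ends 10 to 26 mm short of them.
- pusher (a joint): Red sprung pusher plate across the lane (62 mm wide, top 38 mm above the bench). 0 = its face 6 mm inside the catch tips; grows (m) as it is pushed back along -y, to a 0.285. Spring: 5 N at 0, 7.7 N with three boxes in.
- catch_a (a joint): Yellow sprung catch on the feeder's +x side: 56 mm arm, 3 to 19 mm above the bench, pivot at (60, 52) mm tip at (40, 0) mm in the feeder's frame. 0 rad = sprung inward (shut, holding what is behind its tip); grows to 0.45 as something sliding inward pushes it aside.
- catch_b (a joint): The matching catch on the feeder's -x side, pivot (-60, 52) mm, tip (-40, 0) mm. 0 = shut, grows to 0.45 as it is pushed aside.
- tip_box: Orange pipette-tip box with a clear lid and yellow tips showing, 96 x 80 x 60 mm high, about 150 g. Stands flat; origin at the centre of its underside, x along its 96 mm width, y along its length, z up. Too wide to grip either way.
- plate_pair: Two stacked white well plates with green skirts and green wells, one piece, 96 x 84 x 46 mm high, about 170 g. Stands flat; origin at the centre of its underside, x along its 96 mm width, y along its length, z up. Too wide to grip either way.
- case: Blue instrument case with a white lid and two steel clips, 96 x 86 x 52 mm high, about 200 g. Stands flat; origin at the centre of its underside, x along its 96 mm width, y along its length, z up. Too wide to grip either way.
- amber_bottle: Bystander: amber bottle, 42 mm across, 78 mm high, origin under its centre.
- jar: Bystander: glass jar with a blue cap, 44 mm across, 60 mm high, origin under its centre.
- dish: Bystander: clear round dish, 90 mm across, 14 mm high, origin under its centre.
- timer: Bystander: white timer, 62 x 62 x 20 mm, origin under its centre.
- pen_tray: Bystander: grey pen tray with a blue and a red pen fixed in it, 50 x 160 x 23 mm, origin under its centre.
- beaker: Bystander: glass beaker, 60 mm across, 75 mm high, origin under its centre.
Not all that is in view belongs to the job. What is shaped like the tip_box but brown or purple is not meant. What is shaped like the plate_pair but brown or purple is not meant.

How it is judged:
On the way, in this order (a step that is already met when the one before it is completed fails the run):
1. one of the three is behind both catches and the catches have shut behind it (((y of tip_box in the frame of feeder between -0.29 and -0.036 m and x of tip_box in the frame of feeder between -0.012 and 0.012 m and angle between tip_box's own z axis and vertical below 0.12 rad) or (y of plate_pair in the frame of feeder between -0.29 and -0.038 m and x of plate_pair in the frame of feeder between -0.012 and 0.012 m and angle between plate_pair's own z axis and vertical below 0.12 rad) or (y of case in the frame of feeder between -0.29 and -0.039 m and x of case in the frame of feeder between -0.012 and 0.012 m and angle between case's own z axis and vertical below 0.12 rad)) and value of joint each of catch_a, catch_b below 0.06 rad), for 0.2 s.
2. two of the three are behind the catches and the catches have shut again ((((y of tip_box in the frame of feeder between -0.29 and -0.036 m and x of tip_box in the frame of feeder between -0.012 and 0.012 m and angle between tip_box's own z axis and vertical below 0.12 rad) and (y of plate_pair in the frame of feeder between -0.29 and -0.038 m and x of plate_pair in the frame of feeder between -0.012 and 0.012 m and angle between plate_pair's own z axis and vertical below 0.12 rad)) or ((y of tip_box in the frame of feeder between -0.29 and -0.036 m and x of tip_box in the frame of feeder between -0.012 and 0.012 m and angle between tip_box's own z axis and vertical below 0.12 rad) and (y of case in the frame of feeder between -0.29 and -0.039 m and x of case in the frame of feeder between -0.012 and 0.012 m and angle between case's own z axis and vertical below 0.12 rad)) or ((y of plate_pair in the frame of feeder between -0.29 and -0.038 m and x of plate_pair in the frame of feeder between -0.012 and 0.012 m and angle between plate_pair's own z axis and vertical below 0.12 rad) and (y of case in the frame of feeder between -0.29 and -0.039 m and x of case in the frame of feeder between -0.012 and 0.012 m and angle between case's own z axis and vertical below 0.12 rad))) and value of joint each of catch_a, catch_b below 0.06 rad), for 0.2 s.
3. with the third box in, the full row is pressed onto the end stop with more than 3 N (y of tip_box in the frame of feeder between -0.29 and -0.036 m and x of tip_box in the frame of feeder between -0.012 and 0.012 m and angle between each of tip_box, plate_pair, case's own z axis and vertical below 0.12 rad and y of plate_pair in the frame of feeder between -0.29 and -0.038 m and x of plate_pair in the frame of feeder between -0.012 and 0.012 m and y of case in the frame of feeder between -0.29 and -0.039 m and x of case in the frame of feeder between -0.012 and 0.012 m and contact force between any of tip_box, plate_pair, case and end_stop above 3 N), for 0.1 s.
At the end, for the whole second after the job is handed in: All three boxes lie in the lane with their rear faces behind the catch tips (within 4 mm), within 12 mm of mid-lane, flat within 0.12 rad and at rest, and both catches are shut (below 0.06 rad) (y of tip_box in the frame of feeder between -0.29 and -0.036 m and x of tip_box in the frame of feeder between -0.012 and 0.012 m and angle between each of tip_box, plate_pair, case's own z axis and vertical below 0.12 rad and y of plate_pair in the frame of feeder between -0.29 and -0.038 m and x of plate_pair in the frame of feeder between -0.012 and 0.012 m and y of case in the frame of feeder between -0.29 and -0.039 m and x of case in the frame of feeder between -0.012 and 0.012 m and value of joint each of catch_a, catch_b below 0.06 rad and linear speed of each of tip_box, plate_pair, case below 0.01 m/s); the robot touches nothing.
It fails at once if a box is rammed: the fingers press on it with more than 40 N (contact force between the fingers and tip_box above 40 N or contact force between the fingers and plate_pair above 40 N or contact force between the fingers and case above 40 N).
It fails at once if a bystander is moved by more than 25 mm (distance of any of amber_bottle, jar, dish, timer, pen_tray, beaker from where it was at the start of the episode above 0.025 m).
It also fails if it takes over 72 s, if anything falls off the work surface, if the arm or the gripper's body presses on something with over 40 N, if the wrist force passes 120 N, or if a joint passes its speed limit or range.

## Working session

There is one attempt and no reset: what is moved stays moved. The work goes in short steps, Python scripts to look and compute and a tool call to move; the robot and the scene stay as the last step left them, time stands still between calls to the robot, and variables do not carry over. Pictures are saved under pics/ and viewed, at most 10 in all, crops included, and the job is handed in when it is done.

Besides the shell and the picture viewer there is one more tool, called after "Request:" as name(argument=value, ...) on one line, values as JSON. arm_command: Moves the arm, as the interface text tells. Its arguments: {"type":"object","properties":{"steps":{"type":"string"},"squeeze":{"type":"number"}},"required":["steps"]}

```bash
mkdir -p pics; ls; python3 - <<'E'
from station import status, viewer, arm
import cv2, numpy as np
s=status.state(); print({k:np.round(v,3).tolist() for k,v in s.items()})
for n in ("top","scene"):
    c=viewer.camera(n); cv2.imwrite(f"pics/{n}0.png",c["img"][:,:,::-1]); np.savez(f"pics/{n}0.npz",**c)
    print(n,c["K"].round(1).tolist(),c["world_to_cam"].round(3).tolist())
E
```

```text
pics
{'t': 0.0, 'joint_pos': [-1.278, 0.537, -0.004, 1.539, 0.003, 1.067, -0.071], 'joint_velocities': [0.001, -0.0, -0.0, 0.002, -0.0, -0.001, 0.0], 'effort': [-0.0, -58.343, 1.049, -25.91, 0.012, 0.01, 0.0], 'position': [0.228, 0.608, 0.208], 'tcp_rot': [-0.0, 0.178, 0.984, -0.001], 'wrist_force': [-0.447, -0.132, 0.26], 'torque': [-0.017, 0.003, -0.003], 'grip_force': 0.0, 'opening': 0.085}
top [[439.6, 0.0, 279.5], [0.0, 439.6, 213.7], [0.0, 0.0, 1.0]] [[-0.005, -1.0, -0.016, -0.024], [-0.989, 0.007, -0.147, 0.554], [0.147, 0.015, -0.989, 1.045], [0.0, 0.0, 0.0, 1.0]]
scene [[447.7, 0.0, 285.5], [0.0, 447.7, 212.6], [0.0, 0.0, 1.0]] [[0.132, 0.991, -0.021, -0.051], [0.598, -0.097, -0.796, -0.295], [-0.791, 0.092, -0.605, 1.527], [0.0, 0.0, 0.0, 1.0]]
```

View pics/top0.png

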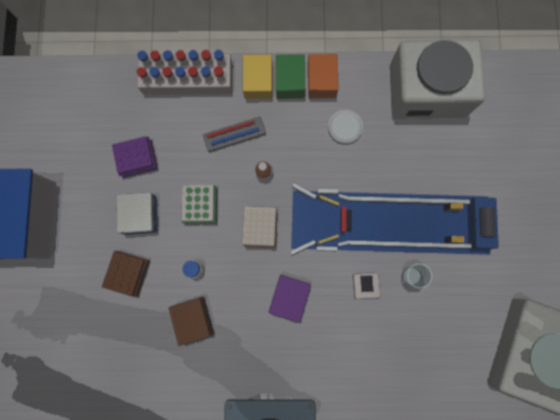

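View pics/scene0.png

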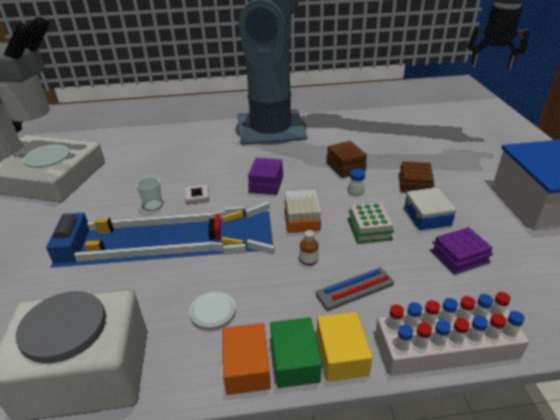

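The top view has the feeder mouth at about (292,220), with the lane running right (world -y) and the red plate at (345,219). The three boxes sit in a row to the left: tip box (260,227), plates (198,203), case (135,213). The bottle at (263,170) and jar (192,268) are close to that path, and the brown and purple items are decoys. The scene view shows the same layout.

```bash
cat > h.py <<'E'
import numpy as np, cv2
def world(c):
    v,u=np.indices(c["depth"].shape); d=c["depth"]; K=c["K"]
    p=np.stack([(u-K[0,2])*d/K[0,0],(v-K[1,2])*d/K[1,1],d],-1)
    T=np.linalg.inv(c["world_to_cam"]); return p@T[:3,:3].T+T[:3,3]
def ray(c,uv,z):
    T=np.linalg.inv(c["world_to_cam"]); K=c["K"]; uv=np.atleast_2d(uv)
    d=np.c_[(uv[:,0]-K[0,2])/K[0,0],(uv[:,1]-K[1,2])/K[1,1],np.ones(len(uv))]@T[:3,:3].T
    return T[:3,3]+d*((z-T[2,3])/d[:,2])[:,None]
def tops(W,zmin=.012,zmax=.13,amin=40):
    "connected raised things: height, rectangle of the top face"
    m=((W[...,2]>zmin)&(W[...,2]<zmax)).astype(np.uint8)
    n,l,st,_=cv2.connectedComponentsWithStats(m,connectivity=4); out=[]
    for i in range(1,n):
        if st[i,4]<amin: continue
        P=W[l==i]; h=np.percentile(P[:,2],90); Q=P[P[:,2]>h-.006]
        (cx,cy),(a,b),an=cv2.minAreaRect((Q[:,:2]*1000).astype(np.float32))
        out.append((st[i,:4],h,cx,cy,a,b,an))
    return out
E
python3 - <<'E'
from h import *
for n in("top","scene"):
    c=dict(np.load(f"pics/{n}0.npz")); W=world(c)
    for st,h,cx,cy,a,b,an in tops(W):
        print(n,st,"h%.0f c(%.0f,%.0f) %.0fx%.0f @%.1f"%(h*1e3,cx,cy,a,b,an))
c=dict(np.load("pics/top0.npz")); W=world(c); hsv=cv2.cvtColor(c["img"],cv2.COLOR_RGB2HSV)
H,S,V=cv2.split(hsv); roi=np.zeros(H.shape,bool); roi[180:262,285:500]=1
red=roi&((H<8)|(H>172))&(S>120)&(V>60); yel=roi&(H>12)&(H<32)&(S>100)
white=roi&(S<60)&(V>130)&(W[...,2]>.012)
for nm,m in(("red",red),("yel",yel),("white",white)):
    n,l,st,_=cv2.connectedComponentsWithStats(m.astype(np.uint8))
    for i in range(1,n):
        if st[i,4]<8: continue
        P=W[l==i]; print(nm,st[i],"x%.0f..%.0f y%.0f..%.0f z%.0f"%tuple(1e3*np.r_[np.percentile(P[:,0],[2,98]),np.percentile(P[:,1],[2,98]),np.median(P[:,2])]))
        if P.shape[0]>100 and nm=="white": print(np.polyfit(P[:,1],P[:,0],1))
E
```

```text
top [390  40  95  78] h122 c(888,-420) 196x156 @89.4
top [136  49  96  45] h92 c(931,219) 71x216 @0.1
top [243  54  29  44] h57 c(920,28) 102x72 @0.3
top [276  54  29  44] h57 c(919,-57) 72x101 @89.3
top [308  54  31  44] h57 c(919,-141) 101x75 @0.3
top [328 110  35  33] h18 c(788,-199) 89x87 @89.0
top [203 116  63  35] h23 c(772,91) 43x154 @15.5
top [112 136  44  40] h47 c(709,346) 79x91 @14.6
top [255 161  17  20] h78 c(667,13) 18x18 @27.6
top [  0 168  54  90] h123 c(552,589) 210x75 @0.6
top [292 183  47  22] h23 c(617,-121) 125x37 @73.1
top [181 185  35  38] h47 c(584,176) 78x89 @89.7
top [117 192  40  42] h54 c(560,330) 96x86 @3.4
top [338 194 161  55] h65 c(529,-527) 35x70 @88.9
top [242 206  35  42] h62 c(524,22) 78x94 @86.8
top [340 206  12  26] h39 c(543,-190) 19x60 @86.1
top [290 235  49  19] h22 c(484,-112) 14x125 @19.1
top [445 236  19   7] h39 c(491,-459) 36x13 @89.9
top [317 246  20   4] h23 c(471,-144) 48x8 @87.6
top [102 250  46  47] h47 c(412,355) 79x90 @73.6
top [182 260  22  18] h62 c(421,186) 38x39 @23.3
top [402 263  31  25] h76 c(402,-354) 61x56 @89.8
top [353 2
[... 1815 characters left out ...]
-55) 75x102 @89.9
scene [222 323  49  69] h55 c(923,-141) 75x102 @89.9
red [341 207   5  25 119] x512..568 y-190..-180 z37
yel [320 196  18   9  39] x582..600 y-173..-130 z16
yel [450 204  13   6  67] x566..577 y-478..-450 z36
yel [320 236  18   7  28] x486..500 y-170..-130 z18
yel [451 237  13   6  69] x483..494 y-475..-446 z36
white [293 183  23  15  82] x601..635 y-116..-62 z20
white [318 189  20   4  65] x612..621 y-173..-126 z20
white [339 194 130   9 355] x584..602 y-496..-184 z20
[0.02207713 0.59944599]
white [290 241  25  13  85] x459..488 y-111..-55 z20
white [339 241 131   6 365] x473..487 y-487..-182 z20
[0.03441274 0.49193503]
white [317 246  20   4  61] x468..473 y-168..-120 z20
```

```bash
cat >> h.py <<'E'
def plan(p0,yaw0,p1,yaw1,n):
    "rows in tool axes, tool down: tool x at world angle yaw, tool z down"
    p0,p1=np.array(p0),np.array(p1); r=[]
    for k in range(n):
        a=yaw0+(yaw1-yaw0)*k/n; d=(p1-p0)/n; ex=np.array([np.cos(a),np.sin(a)]); ey=np.array([ex[1],-ex[0]])
        r.append("%.3f %.3f %.3f 0 0 %.3f"%(d[:2]@ex,d[:2]@ey,-d[2],-(yaw1-yaw0)/n))
    return "; ".join(r)
E
python3 - <<'E'
from h import *
from station import status
for n in("top","scene"):
    c=dict(np.load(f"pics/{n}0.npz")); W=world(c); X,Y,Z=[W[...,i] for i in range(3)]
    R=[]
    for s in(1,-1):
        cx=.537+s*.055
        m=(abs(Z-.02)<.004)&(abs(X-cx-.03*(Y+.3))<.02)&(Y<-.2)&(Y>-.44)
        b=np.floor(Y[m]/.01); xs=X[m]; q=[(k*.01+.005,np.median(xs[b==k])) for k in np.unique(b)]
        q=np.array(q); f=np.polyfit(q[:,0],q[:,1],1); R.append(f); print(n,"rail",s,f.round(4))
    f=np.mean(R,0); print("mid x at -.18,.02,.18,.33:",np.polyval(f,[-.18,.02,.18,.33]).round(4))
s=status.state(); y=np.arctan2(.350,-.937); e=np.pi/2-.038
a=plan([.228,.608,.208],y,[.52,.36,.20],(y+e)/2,8),plan([.52,.36,.20],(y+e)/2,[.672,.178,.15],e,8)
print(*a,sep="\n")
E
```

```text
top rail 1 [0.0333 0.6035]
top rail -1 [0.0375 0.4931]
mid x at -.18,.02,.18,.33: [0.5419 0.549  0.5547 0.56  ]
scene rail 1 [0.037  0.6084]
scene rail -1 [0.036 0.496]
mid x at -.18,.02,.18,.33: [0.5457 0.553  0.5588 0.5643]
-0.045 -0.016 0.001 0 0 0.078; -0.046 -0.013 0.001 0 0 0.078; -0.047 -0.009 0.001 0 0 0.078; -0.048 -0.005 0.001 0 0 0.078; -0.048 -0.002 0.001 0 0 0.078; -0.048 0.002 0.001 0 0 0.078; -0.048 0.006 0.001 0 0 0.078; -0.047 0.010 0.001 0 0 0.078
-0.029 0.003 0.006 0 0 0.078; -0.029 0.005 0.006 0 0 0.078; -0.029 0.008 0.006 0 0 0.078; -0.028 0.010 0.006 0 0 0.078; -0.027 0.012 0.006 0 0 0.078; -0.026 0.014 0.006 0 0 0.078; -0.025 0.016 0.006 0 0 0.078; -0.023 0.018 0.006 0 0 0.078
```

Request:
arm_command(steps="-0.038 -0.012 0 0 0 0.1 0; -0.038 -0.008 0 0 0 0.1 0; -0.040 -0.004 0 0 0 0.1 0; -0.040 0 0 0 0 0.1 0; -0.040 0.004 0 0 0 0.1 0; -0.04 0.008 0 0 0 0.1 0; -0.038 0.012 0 0 0 0.1 0; -0.036 0.014 0 0 0 0.1 0")

```text
t: 0.77
position: [0.4805, 0.4108, 0.209]
tcp_rot: [0.0, 0.55, 0.835, -0.0]
wrist_force: [0.9, 2.5, -1.2]
opening: 0.0001
grip_force: 0.0
```

```bash
cat >> h.py <<'E'
def yaw(q):
    w,x,y,z=q; return np.arctan2(2*(x*y+w*z),1-2*(y*y+z*z))
E
python3 - <<'E'
from h import *
from station import status
s=status.state(); a=yaw(s["tcp_rot"]); print(s["position"].round(4) if hasattr(s["position"],'round') else s["position"],a,s["joint_pos"])
print(plan(s["position"],a,[.672,.178,.10],np.pi/2-.037,8))
E
```

```text
[0.4805 0.4108 0.209 ] 1.977578867779365 [-0.94549275  0.51238813  0.23694278  1.60007919 -0.13316953  1.04532832
 -0.26413721]
-0.036 0.010 0.014 0 0 0.055; -0.036 0.012 0.014 0 0 0.055; -0.035 0.014 0.014 0 0 0.055; -0.034 0.016 0.014 0 0 0.055; -0.033 0.018 0.014 0 0 0.055; -0.032 0.020 0.014 0 0 0.055; -0.031 0.022 0.014 0 0 0.055; -0.030 0.023 0.014 0 0 0.055
```

Request:
arm_command(steps="-0.036 0.010 0.013 0 0 0.055 0; -0.036 0.012 0.013 0 0 0.055 0; -0.035 0.014 0.013 0 0 0.055 0; -0.034 0.016 0.013 0 0 0.055 0; -0.033 0.018 0.013 0 0 0.055 0; -0.032 0.020 0.013 0 0 0.055 0; -0.025 0.020 0.013 0 0 0.055 0; 0 0 0 0 0 0 0")

```text
t: 1.43
position: [0.6468, 0.2046, 0.1153]
tcp_rot: [0.002, 0.702, 0.712, -0.003]
wrist_force: [-0.0, -1.9, 0.7]
opening: 0.0001
grip_force: 0.0
```

```bash
python3 - <<'E'
from h import *
from station import status
s=status.state(); a=yaw(s["tcp_rot"]); print(s["position"],a)
print(plan(s["position"],a,[.668,.178,.036],np.pi/2-.036,1))
E
```

```text
[0.64682408 0.20459298 0.1152674 ] 1.585836337053747
-0.027 0.021 0.079 0 0 0.051
```

Request:
arm_command(steps="-0.027 0.021 0 0 0 0.051 0; 0 0 0.039 0 0 0 0; 0 0 0.040 0 0 0 0; 0 0 0 0 0 0 0; 0 -0.01 0 0 0 0 0; 0 -0.009 0 0 0 0 0")

```text
t: 1.93
position: [0.6464, 0.1888, 0.0394]
tcp_rot: [-0.0, 0.715, 0.699, -0.0]
wrist_force: [0.4, -0.4, -0.4]
opening: 0.0003
grip_force: 0.0
```

```bash
python3 - <<'E'
from h import *
from station import status,viewer
s=status.state(); print(s["position"],yaw(s["tcp_rot"])-np.pi/2,s["wrist_force"])
c=viewer.camera("top");W=world(c)
for st,h,cx,cy,a,b,an in tops(W):
    if .03<h<.08 and 0<cy<400 and 500<cx<700: print(st,"h%.0f c(%.0f,%.0f) %.0fx%.0f @%.1f"%(h*1e3,cx,cy,a,b,an))
cv2.imwrite("pics/top1.png",c["img"][:,:,::-1])
E
```

```text
[0.64636875 0.18884185 0.03935153] -0.023365515127196534 [ 0.4476744  -0.40103866 -0.39152035]
[255 161  17  20] h77 c(667,13) 20x19 @25.5
[181 171  35  52] h49 c(596,176) 77x114 @89.7
[242 206  35  42] h62 c(524,22) 78x94 @87.0
```

View pics/top1.png

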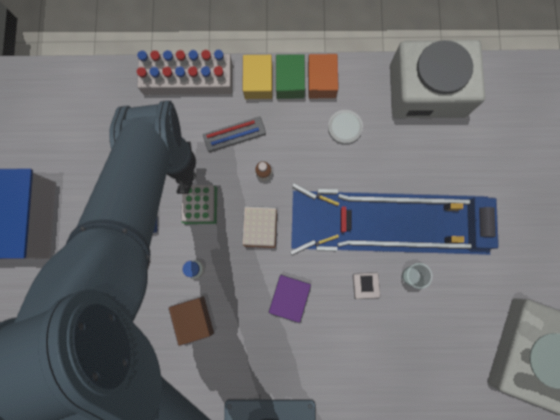

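Request:
arm_command(steps="0 0.003 0 0 0 0.01 0; -0.014 0 0 0 0 0 0; 0 -0.004 0 0 0 0 0; 0 -0.007 0 0 0 0 0; 0 -0.007 0 0 0 0 0; 0 -0.007 0 0 0 0 0; 0 -0.004 0 0 0 0 0; 0 0 0 0 0 0 0")

```text
t: 2.65
position: [0.619, 0.1762, 0.0391]
tcp_rot: [-0.001, 0.719, 0.695, -0.0]
wrist_force: [-0.8, 0.1, 0.1]
opening: -0.0
grip_force: 0.0
```

```bash
python3 - <<'E'
from h import *
from station import status,viewer
s=status.state(); print(s["position"],yaw(s["tcp_rot"])-np.pi/2,s["wrist_force"])
for n in ("top","scene"):
  c=viewer.camera(n);W=world(c); H,S,V=cv2.split(cv2.cvtColor(c["img"],cv2.COLOR_RGB2HSV))
  m=(abs(W[...,2]-.047)<.006)&(abs(W[...,0]-.57)<.07)&(abs(W[...,1]-.176)<.06)&(V>70)
  P=W[m][:,:2]*1000; print(cv2.minAreaRect(P.astype(np.float32)),len(P))
  cv2.imwrite(f"pics/{n}2.png",c["img"][:,:,::-1])
E
```

```text
[0.61895454 0.17619056 0.03910493] -0.03294267303398013 [-0.83638686  0.05648944  0.07312174]
((583.6162719726562, 176.20718383789062), (77.69364166259766, 88.74358367919922), 89.33072662353516) 713
((587.217529296875, 175.98529052734375), (93.08463287353516, 76.71226501464844), 1.4581884145736694) 453
```

```bash
python3 - <<'E'
import cv2,numpy as np
a=cv2.imread("pics/scene2.png")[130:330,260:480]; b=cv2.imread("pics/top2.png")[130:310,120:320]
a=cv2.resize(a,(396,400),fx=0,fy=0); b=cv2.resize(b,(400,400)); cv2.imwrite("pics/c2.png",np.hstack([a,b]))
E
```

```text
(no output)
```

View pics/c2.png

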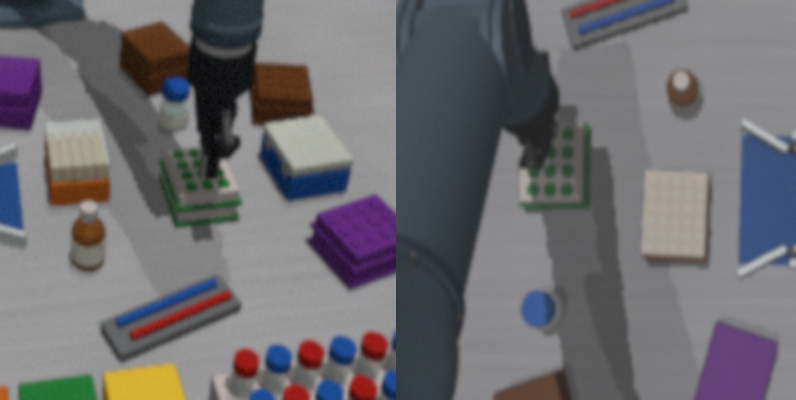

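```bash
python3 - <<'E'
from h import *
from station import status,viewer
s=status.state(); print(s["t"],s["position"],s["joint_pos"])
for n in ("top","scene"):
  c=viewer.camera(n);W=world(c); V=c["img"].max(-1)
  m=(V<75)&(abs(W[...,0]-.6)<.12)&(abs(W[...,1]-.176)<.1)&(W[...,2]>.02)&(W[...,2]<.2)
  P=W[m]; o=np.argsort(P[:,2]); print(n,len(P))
  for k in range(20,200,10):
    q=P[(P[:,2]*1000//10)==k//10]
    if len(q): print(k,(q.mean(0)*1000).round(),(q.min(0)*1000).round(),(q.max(0)*1000).round(),len(q))
c=viewer.camera("wrist"); cv2.imwrite("pics/w.png",c["img"][:,:,::-1]); 
E
```

```text
2.75 [0.62035683 0.17587215 0.03931833] [-0.55464575  0.7570384   0.30481776  1.66821821 -0.30309656  0.76287732
 -0.14095224]
top 424
20 [581. 136.  27.] [537. 134.  20.] [618. 149.  30.] 46
30 [567. 137.  31.] [536. 134.  30.] [607. 151.  35.] 16
40 [599. 164.  46.] [574. 149.  41.] [622. 201.  50.] 90
50 [604. 157.  50.] [589. 156.  50.] [619. 158.  50.] 2
70 [617. 165.  75.] [608. 163.  71.] [626. 168.  78.] 10
80 [615. 166.  86.] [607. 163.  81.] [625. 172.  90.] 8
90 [616. 165.  96.] [607. 163.  92.] [622. 169. 100.] 3
100 [606. 165. 106.] [600. 162. 101.] [612. 169. 108.] 5
110 [597. 168. 116.] [584. 161. 110.] [613. 176. 120.] 23
120 [590. 165. 125.] [577. 163. 120.] [605. 168. 129.] 13
130 [587. 165. 135.] [571. 158. 131.] [608. 172. 139.] 20
140 [582. 168. 147.] [559. 158. 140.] [670. 185. 150.] 28
150 [580. 173. 155.] [559. 161. 150.] [678. 188. 159.] 75
160 [580. 174. 165.] [573. 164. 160.] [594. 181. 170.] 29
170 [583. 172. 175.] [580. 165. 171.] [587. 182. 179.] 19
180 [584. 173. 186.] [583. 166. 181.] [584. 183. 189.] 10
190 [594. 155. 196.] [583. 137. 190.] [622. 183.
[... 358 characters left out ...]
] 38
80 [631. 170.  85.] [615. 163.  80.] [638. 180.  90.] 42
90 [631. 169.  93.] [619. 162.  91.] [638. 181. 100.] 15
100 [635. 167. 107.] [619. 161. 101.] [653. 178. 110.] 25
110 [641. 167. 114.] [587. 160. 110.] [664. 184. 120.] 43
120 [643. 166. 126.] [585. 157. 121.] [671. 183. 130.] 59
130 [642. 164. 135.] [571. 157. 130.] [680. 184. 140.] 65
140 [658. 166. 145.] [569. 157. 140.] [686. 183. 150.] 95
150 [653. 165. 155.] [603. 155. 150.] [686. 183. 160.] 96
160 [645. 165. 165.] [601. 154. 160.] [668. 183. 170.] 100
170 [656. 171. 175.] [626. 162. 170.] [666. 184. 180.] 64
180 [657. 170. 186.] [629. 140. 180.] [662. 202. 190.] 54
190 [650. 164. 195.] [616. 137. 190.] [663. 207. 200.] 146
```

View pics/w.png

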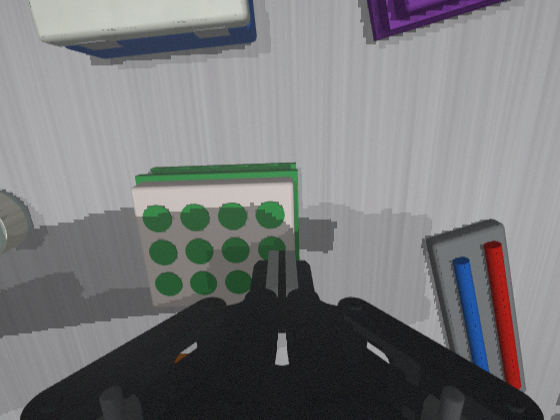

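```bash
python3 - <<'E'
from h import *
from station import status,viewer
for n in ("scene","top"):
  c=viewer.camera(n);W=world(c); K=c["K"];M=c["world_to_cam"]
  for z in(.03,.05,.08): 
    p=K@(M@[.62,.176,z,1])[:3]; p=(p[:2]/p[2]).round().astype(int); print(n,z,p)
    if n=="scene" and z==.05: q=p
    if n=="top" and z==.05: q=p
  for v in range(q[1]-22,q[1]+20,2 if n=="scene" else 3):
    print(v,[tuple((W[v,u]*1000).round().astype(int).tolist())+(int(c["img"][v,u].max()),) for u in range(q[0]-4,q[0]+5,4)])
c=viewer.camera("wrist");W=world(c)
for v in range(236,300,6): print(v,[tuple((W[v,u]*1000).round().astype(int).tolist()) for u in(240,262,272,282,295,306)])
E
```

```text
scene 0.03 [374 227]
scene 0.05 [375 221]
scene 0.08 [376 210]
199 [(613, 163, 107, 79), (637, 163, 124, 23), (664, 162, 144, 32)]
201 [(618, 162, 105, 69), (637, 164, 119, 20), (665, 162, 139, 23)]
203 [(539, 191, 40, 89), (638, 164, 114, 20), (668, 161, 136, 19)]
205 [(550, 188, 42, 84), (644, 162, 113, 21), (670, 161, 132, 11)]
207 [(617, 164, 88, 74), (650, 160, 113, 26), (668, 163, 125, 18)]
209 [(618, 164, 83, 71), (647, 162, 105, 43), (654, 168, 109, 20)]
211 [(618, 164, 78, 56), (636, 167, 90, 34), (634, 177, 88, 20)]
213 [(620, 164, 74, 56), (637, 167, 86, 30), (635, 177, 83, 24)]
215 [(622, 164, 69, 59), (636, 168, 79, 28), (638, 177, 80, 19)]
217 [(624, 164, 65, 60), (634, 170, 72, 26), (637, 178, 73, 23)]
219 [(604, 172, 43, 76), (635, 170, 67, 45), (628, 182, 61, 67)]
221 [(610, 170, 42, 79), (615, 178, 45, 64), (612, 189, 41, 99)]
223 [(616, 169, 41, 81), (621, 176, 44, 62), (620, 186, 42, 97)]
225 [(626, 165, 44, 90), (625, 175, 41, 80), (628, 183, 43, 93)]
227 [(630, 164, 41, 94), (627, 175, 37, 94), (629, 184, 38, 95)]
229 [(629, 165, 34, 94), (631, 174, 35, 93), (62
[... 1747 characters left out ...]
, 44), (609, 184, 66), (615, 188, 74), (619, 187, 74), (626, 187, 74), (636, 146, -2)]
266 [(594, 167, 42), (610, 184, 73), (615, 187, 80), (619, 187, 79), (625, 187, 79), (631, 183, 72)]
272 [(594, 164, 45), (610, 183, 78), (615, 188, 86), (619, 187, 85), (625, 187, 85), (631, 183, 78)]
278 [(594, 160, 44), (610, 184, 84), (615, 188, 90), (619, 187, 90), (625, 187, 90), (630, 182, 82)]
284 [(593, 156, 44), (611, 183, 88), (615, 188, 95), (619, 187, 94), (625, 187, 94), (630, 183, 88)]
290 [(593, 152, 44), (612, 190, 102), (616, 189, 101), (619, 186, 97), (625, 188, 100), (629, 190, 103)]
296 [(592, 147, 43), (612, 190, 106), (616, 188, 104), (619, 184, 97), (624, 188, 103), (628, 190, 106)]
```

The fingers show up with their tips at z≈65 mm, over the plates' edge at (620,176). The reported TCP is 39 mm, so the tips stand about 26 mm above it rather than below. I'll back out, go lower and check.

Request:
arm_command(steps="0 0.025 0 0 0 0 0; 0 0.022 0 0 0 0 0; 0 0 0 0 0 0 0; 0 0 0.018 0 0 0 0; 0 0 0.018 0 0 0 0; 0 0 0 0 0 0 0; 0 0 0 0 0 0 0")

```text
t: 3.63
position: [0.6661, 0.1736, 0.0023]
tcp_rot: [-0.001, 0.719, 0.695, -0.001]
wrist_force: [-0.2, -0.1, 1.0]
opening: 0.0001
grip_force: 0.0
```

```bash
cat >> h.py <<'E'
def tipz(c,s,r=.03):
    "lowest dark points near the TCP"
    W=world(c); V=c["img"].max(-1); x,y,_=s["position"]
    m=(V<75)&(abs(W[...,0]-x)<.012)&(abs(W[...,1]-y)<r)&(W[...,2]>.012); z=np.sort(W[m][:,2]); return (z[[0,2,5,10,20]]*1000).round() if len(z)>20 else z
E
python3 - <<'E'
from h import *
from station import status,viewer
s=status.state(); print(s["position"],yaw(s["tcp_rot"])-np.pi/2,s["wrist_force"])
print(tipz(viewer.camera("scene"),s),tipz(viewer.camera("wrist"),s))
E
```

```text
[0.66608755 0.17360315 0.00229274] -0.033926019303322175 [-0.23258512 -0.11692017  0.99001257]
[23. 24. 25. 29. 34.] [27. 28. 29. 29. 31.]
```

Request:
arm_command(steps="0.002 -0.014 0 0 0 0 0; 0 -0.006 0 0 0 0 0; 0 -0.006 0 0 0 0 0; 0 -0.006 0 0 0 0 0; 0 -0.006 0 0 0 0 0; 0 -0.006 0 0 0 0 0; 0 -0.003 0 0 0 0 0; 0 0 0 0 0 0 0")

```text
t: 4.4
position: [0.6196, 0.1776, 0.0032]
tcp_rot: [-0.0, 0.719, 0.695, -0.0]
wrist_force: [-0.2, 1.2, -0.3]
opening: -0.0005
grip_force: 0.0
```

```bash
cat >> h.py <<'E'
def box(c,h,x,y):
    W=world(c); m=(abs(W[...,2]-h)<.006)&(abs(W[...,0]-x)<.075)&(abs(W[...,1]-y)<.065)
    m=cv2.morphologyEx(m.astype(np.uint8),cv2.MORPH_OPEN,np.ones((5,5)))
    n,l,st,_=cv2.connectedComponentsWithStats(m); m=l==1+np.argmax(st[1:,4])
    P=W[m][:,:2]*1000; r=cv2.minAreaRect(P.astype(np.float32)); return np.round(np.r_[r[0],r[1],r[2]],1)
E
python3 - <<'E'
from h import *
from station import status,viewer
s=status.state(); print(s["position"],s["wrist_force"])
for n in("top","scene"): print(box(viewer.camera(n),.047,.57,.176))
E
```

```text
[0.61962049 0.17755175 0.00319824] [-0.1668556   1.23197102 -0.31176459]
[5.525e+02 1.774e+02 7.530e+01 7.780e+01 5.000e-01]
[545.7 158.2  19.6  61.5  87.3]
```

Request:
arm_command(steps="0 0.006 -0.005 0 0 0 0; 0 0 -0.041 0 0 0 0; 0 0 -0.041 0 0 0 0; -0.027 -0.030 0 0 0 0 0; -0.027 -0.030 0 0 0 0 0; -0.027 -0.030 0 0 0 0 0; -0.027 -0.030 0 0 0 0 0; -0.027 -0.030 0 0 0 0 0")

```text
t: 5.17
position: [0.4711, 0.0463, 0.0906]
tcp_rot: [0.0, 0.719, 0.695, 0.0]
wrist_force: [-0.4, -0.7, -0.4]
opening: -0.0002
grip_force: 0.0
```

Request:
arm_command(steps="-0.027 -0.030 0 0 0 0 0; 0 0 0 0 0 0 0; 0 0 0 0 0 0 0")

```text
t: 5.42
position: [0.44, 0.0199, 0.0906]
tcp_rot: [-0.0, 0.72, 0.694, -0.0]
wrist_force: [0.7, 0.1, -0.3]
opening: 0.0003
grip_force: 0.0
```

```bash
python3 - <<'E'
from h import *
from station import status,viewer
s=status.state(); print(s["position"],yaw(s["tcp_rot"])-np.pi/2,s["joint_velocities"].round(2))
for n in("top","scene"): c=viewer.camera(n); print(box(c,.047,.57,.176),box(c,.061,.525,.022))
print(plan(s["position"],yaw(s["tcp_rot"]),[.444,.022,.003],np.pi/2-.036,1))
E
```

```text
[0.44004398 0.01989612 0.09055896] -0.037554815247353046 [-0.02  0.03 -0.03 -0.08 -0.01 -0.01 -0.01]
[558.8 178.3  77.6  88.1  89.2] [552.5  20.5  75.6  37.9  89.8]
[571.7 165.5  45.1  67.5  75.2] [526.2  22.7  77.   93.2  86.9]
0.002 0.004 0.088 0 0 -0.002
```

Request:
arm_command(steps="0.002 0 0.040 0 0 0 0; 0 0 0.040 0 0 0 0; 0 0 0.008 0 0 0 0; 0 0.014 0 0 0 0 0; 0 0.007 0 0 0 0 0; 0 0.007 0 0 0 0 0; 0 0.007 0 0 0 0 0; 0 0.007 0 0 0 0 0")

```text
t: 6.18
position: [0.4844, 0.0223, 0.0031]
tcp_rot: [0.0, 0.719, 0.695, 0.001]
wrist_force: [-0.2, -0.2, 0.2]
opening: 0.0002
grip_force: 0.3
```

Request:
arm_command(steps="0 0.006 0 0 0 0 0; 0 0 0 0 0 0 0; 0 0 0 0 0 0 0")

```text
t: 6.43
position: [0.4898, 0.0219, 0.0025]
tcp_rot: [0.0, 0.719, 0.695, 0.0]
wrist_force: [0.1, -0.4, 0.5]
opening: 0.0003
grip_force: 0.0
```

```bash
python3 - <<'E'
from h import *
from station import status,viewer
s=status.state(); print(s["position"],yaw(s["tcp_rot"])-np.pi/2,s["wrist_force"])
for n in("top","scene"): c=viewer.camera(n); print(box(c,.061,.55,.022),box(c,.047,.557,.176))
E
```

```text
[0.48976915 0.02188073 0.00254365] -0.033949934513059166 [ 0.13083091 -0.39633825  0.45571999]
[592.4  19.3  74.5  18.4  84.3] [558.6 177.4  78.2  88.6  89.6]
[556.2  22.1  76.6  95.   87. ] [563.2 192.   42.3  86.3  88.9]
```

Request:
arm_command(steps="0 -0.006 -0.005 0 0 0 0; 0 0 -0.040 0 0 0 0.3; 0 0 -0.040 0 0 0 0.5; 0.0385 0.0335 0 0 0 0 0.5; 0.0385 0.0335 0 0 0 0 0.5; 0 0 0 0 0 0 0.5; 0 0 0.040 0 0 0 0.5; 0 0 0.040 0 0 0 0.5")

```text
t: 7.2
position: [0.542, 0.0844, 0.0083]
tcp_rot: [0.001, 0.718, 0.696, 0.003]
wrist_force: [0.2, -0.8, -0.4]
opening: 0.0429
grip_force: 0.0
```

Request:
arm_command(steps="0 0 0.003 0 0 0 0.5; 0 0 0 0 0 0 0.5")

```text
t: 7.37
position: [0.537, 0.0823, 0.0027]
tcp_rot: [-0.002, 0.719, 0.695, -0.003]
wrist_force: [-0.0, -0.3, 0.3]
opening: 0.0429
grip_force: 0.0
```

```bash
python3 - <<'E'
from h import *
from station import status,viewer
s=status.state(); print(s["position"],yaw(s["tcp_rot"])-np.pi/2,s["opening"],s["wrist_force"])
c=viewer.camera("scene"); print(box(c,.061,.55,.022),tipz(c,s),tipz(viewer.camera("wrist"),dict(position=s["position"]+[.026,0,0])))
c=viewer.camera("top"); print(box(c,.061,.55,.022))
E
```

```text
[0.53696322 0.08227446 0.00269434] -0.03421699686595381 0.042927456932548895 [-0.01591922 -0.25750321  0.34843151]
[557.   22.2  77.2  95.3  87.6] [106. 112. 119. 121. 131.] [15. 19. 26. 27. 28.]
[554.   21.4  76.8  94.2  87.8]
```

Request:
arm_command(steps="0 0.017 0 0 0 0 0.5; 0 0 0 0 0 0 0.5; -0.005 0 0 0 0 0 0.5; -0.004 0 0 0 0 0 0.5; -0.007 0 0 0 0 0 0.5; -0.01 0 0 0 0 0 0.5; -0.012 0 0 0 0 0 0.5; -0.012 0 0 0 0 0 0.5")

```text
t: 8.18
position: [0.5549, 0.031, 0.0043]
tcp_rot: [0.0, 0.719, 0.695, -0.0]
wrist_force: [-1.0, 1.3, 1.4]
opening: 0.0425
grip_force: 0.6
```

Request:
arm_command(steps="-0.012 0 0 0 0 0 0.5; -0.012 0 0 0 0 0 0.5; -0.012 0 0 0 0 0 0.5; -0.010 0 0 0 0 0 0.5; -0.008 0 0 0 0 0 0.5; 0 0 0 0 0 0 0.5")

```text
t: 8.68
position: [0.5531, -0.0245, 0.0042]
tcp_rot: [0.0, 0.72, 0.694, -0.001]
wrist_force: [1.4, -0.4, 0.2]
opening: 0.0429
grip_force: 0.0
```

```bash
python3 - <<'E'
from h import *
from station import status,viewer
s=status.state(); print(s["position"],yaw(s["tcp_rot"])-np.pi/2,s["wrist_force"])
for n in("top","scene"): c=viewer.camera(n); print(box(c,.061,.552,s["position"][1]-.05))
E
```

```text
[ 0.55313434 -0.02448997  0.00418733] -0.036953047762735336 [ 1.38334815 -0.35116888  0.20501191]
[549.3 -83.   62.9  91.7  89. ]
[552.6 -76.3  76.1  94.4  86.3]
```

Request:
arm_command(steps="-0.01 -0.001 0 0 0 0 0.5; -0.01 -0.001 0 0 0 0 0.5; -0.01 -0.001 0 0 0 0 0.5; -0.01 0 0 0 0 0 0.5; -0.008 0 0 0 0 0 0.5; -0.006 0 0 0 0 0 0.5; -0.006 0 0 0 0 0 0.5; -0.006 0 0 0 0 0 0.5")

```text
t: 9.45
position: [0.5482, -0.0878, 0.0042]
tcp_rot: [-0.0, 0.719, 0.695, 0.0]
wrist_force: [0.2, 2.1, 0.1]
opening: 0.0428
grip_force: 1.0
```

Request:
arm_command(steps="-0.006 0 0 0 0 0 0.5; -0.006 0 0 0 0 0 0.5; -0.006 0 0 0 0 0 0.5; -0.006 0 0 0 0 0 0.5; -0.006 0 0 0 0 0 0.5; -0.006 0 0 0 0 0 0.5; -0.006 0 0 0 0 0 0.5; 0 0 0 0 0 0 0.5")

```text
t: 10.12
position: [0.5467, -0.1286, 0.0042]
tcp_rot: [-0.001, 0.719, 0.695, 0.001]
wrist_force: [0.2, 5.6, 0.4]
opening: 0.0428
grip_force: 2.5
```

```bash
python3 - <<'E'
from h import *
from station import status,viewer
s=status.state(); print(s["position"],yaw(s["tcp_rot"])-np.pi/2,s["wrist_force"])
for n in("top","scene"): c=viewer.camera(n); print(box(c,.061,.548,s["position"][1]-.05))
E
```

```text
[ 0.54674362 -0.12856258  0.00423644] -0.03391084537916256 [0.19278887 5.55364403 0.35596184]
[ 515.6 -212.5   10.1   15.5   87. ]
[ 548.  -182.    73.6   95.    90. ]
```

Request:
arm_command(steps="-0.006 0 0 0 0 0 0.5; -0.006 0 0 0 0 0 0.5; -0.006 0 0 0 0 0 0.5; -0.006 0 0 0 0 0 0.5; -0.006 0 0 0 0 0 0.5; -0.006 0 0 0 0 0 0.5; -0.006 0 0 0 0 0 0.5; -0.004 0 0 0 0 0 0.5")

```text
t: 10.88
position: [0.5452, -0.1735, 0.0042]
tcp_rot: [-0.001, 0.719, 0.695, 0.001]
wrist_force: [0.0, 7.5, 2.3]
opening: 0.0424
grip_force: 4.1
```

Request:
arm_command(steps="0 0 0 0 0 0 0.5; 0 0 0 0 0 0 0.5")

```text
t: 11.05
position: [0.5451, -0.1746, 0.0041]
tcp_rot: [-0.001, 0.719, 0.695, 0.0]
wrist_force: [0.3, 4.4, 1.7]
opening: 0.0428
grip_force: 2.4
```

```bash
python3 - <<'E'
from h import *
from station import status,viewer
s=status.state(); print(s["position"],yaw(s["tcp_rot"])-np.pi/2,s["wrist_force"])
I=[]
for n in("top","scene"):
    c=viewer.camera(n); print(box(c,.061,.548,s["position"][1]-.05))
    I.append(cv2.resize(c["img"][150:290,270:470] if n=="top" else c["img"][170:310,150:350],(400,280),interpolation=cv2.INTER_CUBIC))
cv2.imwrite("pics/t3.png",np.hstack(I)[:,:,::-1])
E
```

```text
[ 0.54512201 -0.17461404  0.00414163] -0.03358221911615078 [0.34312848 4.4370584  1.71145708]Traceback (most recent call last):
  File "<stdin>", line 6, in <module>
  File "h.py", line 36, in box
    n,l,st,_=cv2.connectedComponentsWithStats(m); m=l==1+np.argmax(st[1:,4])
                                                         ~~~~~~~~~^^^^^^^^^^
    return _wrapfunc(a, 'argmax', axis=axis, out=out, **kwds)
    return bound(*args, **kwds)
ValueError: attempt to get argmax of an empty sequence
```

```bash
python3 - <<'E'
from h import *
from station import status,viewer
s=status.state(); I=[]
for n in("top","scene"):
    c=viewer.camera(n)
    try: print(box(c,.061,.548,s["position"][1]-.05))
    except Exception: print("hidden")
    I.append(cv2.resize(c["img"][150:290,270:470] if n=="top" else c["img"][170:310,150:350],(400,280),interpolation=cv2.INTER_CUBIC))
cv2.imwrite("pics/t3.png",np.hstack(I)[:,:,::-1])
E
```

```text
hidden
[ 544.5 -227.    77.3   97.2   89.3]
```

View pics/t3.png

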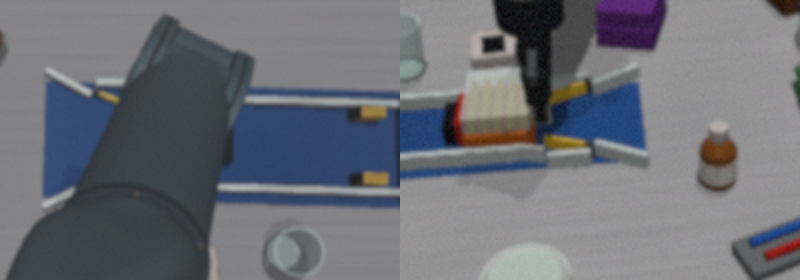

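The catches at (570,92) and (565,143) look swung in behind the box. I'll back off slowly and check that it stays put.

Request:
arm_command(steps="0.004 0 0 0 0 0 0.5; 0.004 0 0 0 0 0 0.5; 0.004 0 0 0 0 0 0.5; 0.006 0 0 0 0 0 0.5; 0.015 0 0 0 0 0 0.5; 0 0 -0.04 0 0 0 0.5; 0.02 0 -0.04 0 0 0 0.5; 0.040 0 0 0 0 0 0.5")

```text
t: 11.87
position: [0.5526, -0.0914, 0.0879]
tcp_rot: [0.006, 0.722, 0.691, 0.002]
wrist_force: [2.9, -1.2, 0.4]
opening: 0.0425
grip_force: 0.0
```

Request:
arm_command(steps="0.040 0.001 0 0 0 0 0.5; 0.040 0.001 0 0 0 0 0.5; 0.040 0.001 0 0 0 0 0.5; 0.040 0.001 0 0 0 0 0.5; 0.040 0.001 0 0 0 0 0.5; 0.040 0 0 0 0 0 0.5; 0.040 0 0 0 0 0 0.5; 0 0 0 0 0 0 0.5")

```text
t: 12.53
position: [0.5622, 0.2071, 0.0814]
tcp_rot: [-0.001, 0.715, 0.699, 0.002]
wrist_force: [-0.5, 0.5, 0.4]
opening: 0.0429
grip_force: 0.0
```

```bash
python3 - <<'E'
from h import *
from station import status,viewer
s=status.state(); print(s["position"],yaw(s["tcp_rot"])-np.pi/2,s["wrist_force"])
for n in("top","scene"):
    c=viewer.camera(n); W=world(c); H,S,V=cv2.split(cv2.cvtColor(c["img"],cv2.COLOR_RGB2HSV))
    for q in((.061,.545,-.215),(.047,.557,.177),(.053,.56,.33)):
        try: print(n,box(c,*q))
        except Exception: print("hidden")
    for x0 in(.59,.493):
        m=(H>14)&(H<32)&(S>100)&(abs(W[...,0]-x0)<.03)&(abs(W[...,1]+.15)<.05)&(W[...,2]<.03)
        P=W[m]; print("catch",P.min(0).round(3),P.max(0).round(3),len(P))
E
```

```text
[0.56215703 0.2070851  0.08140498] -0.02239319037753784 [-0.48821198  0.49326454  0.41220182]
top [ 542.8 -214.5   75.6   94.3   87.9]
top [558.8 178.   77.9  88.8  88.2]
hidden
catch [ 0.577 -0.177  0.008] [ 0.603 -0.131  0.028] 44
catch [ 0.485 -0.175  0.001] [ 0.503 -0.128  0.024] 34
scene [ 545.7 -215.4   77.3   95.2   89.2]
scene [556.6 183.   52.5  91.2  72.6]
scene [562.5 331.   95.9  86.8   3.6]
catch [ 0.582 -0.178  0.002] [ 0.607 -0.13   0.022] 106
catch [ 0.474 -0.174 -0.   ] [ 0.521 -0.121  0.019] 137
```

Request:
arm_command(steps="0.037 -0.003 0 0 0 0.012 0.5; 0 0 0 0 0 0 0.5; 0 0 0.04 0 0 0 0.5; 0 0 0.038 0 0 0 0.5; 0 0 0 0 0 0 0.5; -0.006 0 0 0 0 0 0.5; -0.005 0 0 0 0 0 0.5; -0.006 0 0 0 0 0 0.5")

```text
t: 13.3
position: [0.5623, 0.215, 0.0058]
tcp_rot: [0.001, 0.724, 0.69, 0.002]
wrist_force: [0.3, -0.2, -0.3]
opening: 0.0427
grip_force: 0.3
```

```bash
python3 - <<'E'
from h import *
from station import status,viewer
s=status.state(); print(s["position"],yaw(s["tcp_rot"])-np.pi/2,s["wrist_force"])
c=viewer.camera("scene"); print(tipz(c,s)); print(box(c,.047,.557,.175))
c=viewer.camera("top"); print(box(c,.047,.557,.175))
E
```

```text
[0.56226504 0.2149771  0.00580337] -0.04724571433862956 [ 0.34500448 -0.1970273  -0.32082238]
[ 40.  41.  42.  45. 121.]
[578.4 148.9  40.1  61.7  75.7]
[559.9 159.1  77.7  88.6  86.5]
```

Request:
arm_command(steps="-0.01 -0.001 0.001 0 0 -0.004 0.5; -0.014 -0.001 0.001 0 0 -0.004 0.5; -0.016 -0.001 0 0 0 -0.003 0.5; -0.016 -0.001 0 0 0 0 0.5; -0.016 -0.001 0 0 0 0 0.5; -0.016 0 0 0 0 0 0.5; -0.016 0 0 0 0 0 0.5; -0.016 0 0 0 0 0 0.5")

```text
t: 14.07
position: [0.5505, 0.0944, 0.0019]
tcp_rot: [0.0, 0.719, 0.695, 0.0]
wrist_force: [0.3, 1.1, 1.0]
opening: 0.0426
grip_force: 0.6
```

```bash
python3 - <<'E'
from h import *
from station import status,viewer
s=status.state(); print(s["position"],yaw(s["tcp_rot"])-np.pi/2,s["wrist_force"])
for n in("top","scene"): print(box(viewer.camera(n),.047,.55,s["position"][1]-.055))
E
```

```text
[0.55051343 0.09441323 0.00185128] -0.03522116171022516 [0.32532035 1.05253191 0.97077954]
[549.4  39.3  73.2  90.   84.5]
[564.2  15.1  35.7  60.4  81.6]
```

Request:
arm_command(steps="-0.012 0 0 0 0 0 0.5; -0.014 0 0 0 0 0 0.5; -0.014 0 0 0 0 0 0.5; -0.014 0 0 0 0 0 0.5; -0.014 0 0 0 0 0 0.5; -0.014 0 0 0 0 0 0.5; -0.012 0 0 0 0 0 0.5; -0.01 0 0 0 0 0 0.5")

```text
t: 14.83
position: [0.5471, -0.0084, 0.0016]
tcp_rot: [-0.0, 0.719, 0.695, 0.0]
wrist_force: [-0.6, 1.0, 1.1]
opening: 0.0426
grip_force: 0.7
```

Request:
arm_command(steps="-0.01 0 0 0 0 0 0.5; -0.01 0 0 0 0 0 0.5; -0.01 0 0 0 0 0 0.5; -0.01 0 0 0 0 0 0.5; -0.008 0 0 0 0 0 0.5; -0.006 0 0 0 0 0 0.5; -0.006 0 0 0 0 0 0.5; -0.006 0 0 0 0 0 0.5")

```text
t: 15.5
position: [0.5448, -0.0703, 0.0015]
tcp_rot: [-0.002, 0.718, 0.696, 0.001]
wrist_force: [-0.5, 5.0, 1.5]
opening: 0.0429
grip_force: 2.5
```

```bash
python3 - <<'E'
from h import *
from station import status,viewer
s=status.state(); print(s["position"],yaw(s["tcp_rot"])-np.pi/2,s["wrist_force"])
for n in("top","scene"): 
  try: print(box(viewer.camera(n),.047,.545,s["position"][1]-.055))
  except Exception: print("hidden")
E
```

```text
[ 0.54482058 -0.07025688  0.00148019] -0.03191534322522993 [-0.54150635  4.9923799   1.54767717]
[ 5.200e+02 -1.464e+02  3.980e+01  2.960e+01  3.000e-01]
[ 544.7 -141.8   49.    85.6   86.3]
```

Request:
arm_command(steps="-0.006 0 0 0 0 0 0.5; -0.006 0 0 0 0 0 0.5; -0.006 0 0 0 0 0 0.5; -0.006 0 0 0 0 0 0.5; -0.006 0 0 0 0 0 0.5; -0.006 0 0 0 0 0 0.5; -0.006 0 0 0 0 0 0.5; -0.006 0 0 0 0 0 0.5")

```text
t: 16.27
position: [0.5422, -0.1168, 0.0013]
tcp_rot: [-0.003, 0.719, 0.695, 0.001]
wrist_force: [-2.8, 13.3, 8.3]
opening: 0.043
grip_force: 6.9
```

Request:
arm_command(steps="-0.006 0 0 0 0 0 0.5; -0.006 0 0 0 0 0 0.5; -0.006 0 0 0 0 0 0.5; -0.006 0 0 0 0 0 0.5; -0.006 0 0 0 0 0 0.5; -0.006 0 0 0 0 0 0.5; -0.006 0 0 0 0 0 0.5; 0 0 0 0 0 0 0.5")

```text
t: 16.93
position: [0.5405, -0.1601, 0.0013]
tcp_rot: [-0.003, 0.719, 0.695, 0.001]
wrist_force: [-2.4, 11.1, 6.4]
opening: 0.0428
grip_force: 5.0
```

```bash
python3 - <<'E'
from h import *
from station import status,viewer
s=status.state(); print(s["position"],yaw(s["tcp_rot"])-np.pi/2,s["wrist_force"])
c=viewer.camera("scene")
for q in((.047,.542,-.22),(.061,.539,-.305)):
  try: print(box(c,*q))
  except Exception: print("hidden")
E
```

```text
[ 0.54053805 -0.16008399  0.00127603] -0.03425627836469625 [-2.38160414 11.12446393  6.36028875]
[ 539.8 -215.2   63.5   85.9   84.6]
[ 542.9 -295.8   76.9   94.6   87.9]
```

Request:
arm_command(steps="-0.006 0.001 -0.001 0 0 0 0.5; -0.006 0 -0.001 0 0 0 0.5; -0.003 0 0 0 0 0 0.5; 0 0 0 0 0 0 0.5; 0 0 0 0 0 0 0.5")

```text
t: 17.4
position: [0.54, -0.1767, 0.0024]
tcp_rot: [-0.003, 0.719, 0.695, -0.001]
wrist_force: [-0.7, 5.8, -1.8]
opening: 0.0429
grip_force: 3.0
```

```bash
cat >> h.py <<'E'
def catches(c):
    W=world(c); H,S,V=cv2.split(cv2.cvtColor(c["img"],cv2.COLOR_RGB2HSV))
    for x0 in(.59,.493):
        m=(H>14)&(H<32)&(S>100)&(abs(W[...,0]-x0)<.03)&(abs(W[...,1]+.15)<.05)&(W[...,2]<.03)
        P=W[m]; print("catch",P.min(0).round(3),P.max(0).round(3),len(P), P[np.argsort(P[:,1])[:8]].mean(0).round(3))
E
python3 - <<'E'
from h import *
from station import status,viewer
s=status.state(); print(s["position"],yaw(s["tcp_rot"])-np.pi/2,s["wrist_force"])
c=viewer.camera("scene"); catches(c)
for q in((.047,.542,-.22),(.061,.539,-.305)):
  try: print(box(c,*q))
  except Exception: print("hidden")
E
```

```text
[ 0.54004875 -0.1766889   0.00237536] -0.034875141501487184 [-0.67638936  5.80625158 -1.84578325]
catch [ 0.563 -0.176 -0.001] [ 0.606 -0.13   0.018] 101 [ 0.588 -0.175  0.01 ]
catch [ 0.477 -0.17  -0.001] [ 0.52  -0.121  0.029] 123 [ 0.509 -0.169  0.012]
[ 541.5 -230.4   74.8   89.4   86.3]
[ 542.9 -311.9   76.8   93.9   87.6]
```

Request:
arm_command(steps="0.004 0 0 0 0 0 0.5; 0.004 0 0 0 0 0 0.5; 0.004 0 0 0 0 0 0.5; 0.006 0 0 0 0 0 0.5; 0.015 0 0 0 0 0 0.5; 0 0 -0.04 0 0 0 0.5; 0 0 -0.04 0 0 0 0.5; 0.030 0.001 0 0 0 0 0.5")

```text
t: 18.12
position: [0.5495, -0.1247, 0.0903]
tcp_rot: [0.007, 0.723, 0.691, 0.001]
wrist_force: [2.2, -1.7, 0.3]
opening: 0.0428
grip_force: 0.0
```

```bash
python3 - <<'E'
from h import *
from station import status,viewer
s=status.state(); print(s["position"],yaw(s["tcp_rot"])-np.pi/2,s["wrist_force"])
for n in("top","scene"):
  c=viewer.camera(n); catches(c)
  for q in((.047,.542,-.22),(.061,.539,-.305),(.053,.56,.33)):
    try: print(box(c,*q))
    except Exception: print("hidden")
E
```

```text
[ 0.54951601 -0.12472944  0.09027415] -0.04453347636311333 [ 2.20411584 -1.65860483  0.27797831]Traceback (most recent call last):
  File "<stdin>", line 5, in <module>
  File "h.py", line 42, in catches
    P=W[m]; print("catch",P.min(0).round(3),P.max(0).round(3),len(P), P[np.argsort(P[:,1])[:8]].mean(0).round(3))
                          ~~~~~^^^
    return umr_minimum(a, axis, None, out, keepdims, initial, where)
ValueError: zero-size array to reduction operation minimum which has no identity
```

Request:
arm_command(steps="0.04 0 0 0 0 0 0.5; 0.04 0 0 0 0 0 0.5; 0.04 0 0 0 0 0 0.5; 0.04 0 0 0 0 0 0.5; 0.04 0 0 0 0 0 0.5; 0.04 0 0 0 0 0 0.5; 0.04 0 0 0 0 0 0.5; 0.04 0 0 0 0 0 0.5")

```text
t: 18.83
position: [0.5567, 0.2053, 0.0832]
tcp_rot: [0.001, 0.719, 0.695, -0.0]
wrist_force: [0.5, -1.0, -0.6]
opening: 0.0428
grip_force: 0.0
```

Request:
arm_command(steps="0.04 0 0 0 0 0 0.5; 0.04 0 0 0 0 0 0.5; 0.04 0 0 0 0 0 0.5; 0.04 0 0 0 0 0 0.5; 0.03 0 0 0 0 0 0.5; 0 0 0 0 0 0 0.5; 0 0 0 0 0 0 0.5")

```text
t: 19.42
position: [0.5626, 0.3958, 0.0826]
tcp_rot: [0.0, 0.718, 0.696, -0.0]
wrist_force: [-0.3, -0.0, 0.9]
opening: 0.0428
grip_force: 0.0
```

```bash
python3 - <<'E'
from h import *
from station import status,viewer
s=status.state(); a=yaw(s["tcp_rot"]); print(s["position"],a-np.pi/2,s["wrist_force"])
for n in("scene","top"):
  c=viewer.camera(n); catches(c)
  for q in((.047,.542,-.22),(.061,.539,-.305),(.053,.56,.33)):
    try: print(box(c,*q))
    except Exception: print("hidden")
print(plan(s["position"],a,[.562,.4,.004],np.pi/2-.036,1))
E
```

```text
[0.56260612 0.39583132 0.0825873 ] -0.031277301249822864 [-0.32370093 -0.04430613  0.86534653]
catch [ 0.574 -0.179  0.002] [ 0.605 -0.13   0.021] 101 [ 0.584 -0.176  0.009]
catch [ 0.474 -0.175  0.   ] [ 0.51  -0.121  0.02 ] 132 [ 0.504 -0.172  0.011]
[ 552.3 -213.    63.9   49.5    5.8]
[ 542.9 -297.8   76.1   98.    88.2]
[563.  331.3  99.2  86.5   3.4]
catch [ 0.581 -0.175  0.007] [ 0.602 -0.13   0.023] 41 [ 0.583 -0.171  0.018]
catch [ 0.485 -0.171 -0.002] [ 0.503 -0.128  0.023] 29 [ 0.499 -0.167  0.016]
[ 537.7 -216.8   76.7   89.8   88.4]
[ 539.9 -298.8   76.    94.    88. ]
[560.4 330.2  96.1  86.2   2.7]
0.004 -0.001 0.079 0 0 0.005
```

Request:
arm_command(steps="0.004 0 0.039 0 0 0.005 0.5; 0 0 0.039 0 0 0 0.5; 0 0 0 0 0 0 0.5; -0.006 0 0 0 0 0 0.5; -0.005 0 0 0 0 0 0.5; -0.005 0 0 0 0 0 0.5; -0.008 0 0 0 0 0 0.5; -0.012 0 0 0 0 0 0.5")

```text
t: 20.18
position: [0.5634, 0.3639, 0.008]
tcp_rot: [-0.0, 0.721, 0.693, 0.003]
wrist_force: [-0.2, 3.6, 1.5]
opening: 0.0423
grip_force: 1.3
```

```bash
python3 - <<'E'
from h import *
from station import status,viewer
s=status.state(); a=yaw(s["tcp_rot"]); print(s["position"],a-np.pi/2,s["wrist_force"])
for n in("scene","top"):
  c=viewer.camera(n)
  try: print(box(c,.053,.56,s["position"][1]-.055))
  except Exception: print("hidden")
E
```

```text
[0.56335842 0.36388707 0.00800216] -0.03879959539894173 [-0.22258571  3.56114028  1.47934976]
[560.4 309.1  86.4  97.3  88.1]
[557.9 303.2  85.9  95.5  88.8]
```

Request:
arm_command(steps="-0.014 0 0.001 0 0 0 0.5; -0.016 0 0.001 0 0 0 0.5; -0.016 0 0 0 0 0 0.5; -0.016 0 0 0 0 0 0.5; -0.016 0 0 0 0 0 0.5; -0.016 0 0 0 0 0 0.5; -0.016 0 0 0 0 0 0.5; -0.016 0 0 0 0 0 0.5")

```text
t: 20.95
position: [0.5568, 0.2345, 0.0035]
tcp_rot: [-0.0, 0.721, 0.693, -0.0]
wrist_force: [0.6, 2.4, 1.7]
opening: 0.0426
grip_force: 1.3
```

Request:
arm_command(steps="-0.016 0 0 0 0 0 0.5; -0.016 0 0 0 0 0 0.5; -0.016 0 0 0 0 0 0.5; -0.016 0 0 0 0 0 0.5; -0.016 0 0 0 0 0 0.5; -0.016 0 0 0 0 0 0.5; -0.014 0 0 0 0 0 0.5; -0.01 0 0 0 0 0 0.5")

```text
t: 21.62
position: [0.5517, 0.1136, 0.0034]
tcp_rot: [0.0, 0.722, 0.692, -0.001]
wrist_force: [-0.2, 2.0, 1.6]
opening: 0.0426
grip_force: 1.1
```

```bash
python3 - <<'E'
from h import *
from station import status,viewer
s=status.state(); a=yaw(s["tcp_rot"]); print(s["position"],a-np.pi/2,s["wrist_force"])
for n in("scene","top"):
  c=viewer.camera(n)
  try: print(box(c,.053,.553,s["position"][1]-.055))
  except Exception: print("hidden")
y=s["position"][1]-.056; print("lane",.5503+.036*y)
E
```

```text
[0.55170671 0.11362414 0.00337103] -0.0416498263532985 [-0.15970491  2.04060525  1.61197738]
[549.6  59.4  86.8  99.6  87.6]
[547.7  55.3  85.3  95.8  85.6]
lane 0.5523744690794188
```

Request:
arm_command(steps="-0.014 0.001 0 0 0 -0.003 0.5; -0.014 0.001 0 0 0 -0.003 0.5; -0.014 0.001 0 0 0 0 0.5; -0.014 0.001 0 0 0 0 0.5; -0.014 0 0 0 0 0 0.5; -0.014 0 0 0 0 0 0.5; -0.012 0 0 0 0 0 0.5; -0.01 0 0 0 0 0 0.5")

```text
t: 22.38
position: [0.552, 0.0096, 0.0032]
tcp_rot: [-0.0, 0.719, 0.695, -0.0]
wrist_force: [0.4, 0.9, -0.4]
opening: 0.0426
grip_force: 0.5
```

Request:
arm_command(steps="-0.01 0 0 0 0 0 0.5; -0.01 0 0 0 0 0 0.5; -0.01 0 0 0 0 0 0.5; -0.008 0 0 0 0 0 0.5; -0.006 0 0 0 0 0 0.5; -0.006 0 0 0 0 0 0.5; -0.006 0 0 0 0 0 0.5; -0.006 0 0 0 0 0 0.5")

```text
t: 23.05
position: [0.5497, -0.0509, 0.0034]
tcp_rot: [-0.001, 0.719, 0.695, 0.0]
wrist_force: [-2.4, 8.2, 4.8]
opening: 0.0426
grip_force: 4.3
```

```bash
python3 - <<'E'
from h import *
from station import status,viewer
s=status.state(); a=yaw(s["tcp_rot"]); print(s["position"],a-np.pi/2,s["wrist_force"])
for n in("scene","top"):
  c=viewer.camera(n)
  try: print(box(c,.053,.547,s["position"][1]-.055))
  except Exception: print("hidden")
y=s["position"][1]-.056; print("lane",.5503+.036*y)
E
```

```text
[ 0.54967971 -0.05089023  0.00340748] -0.033345776384087866 [-2.38184448  8.15179912  4.77058546]
[ 548.1 -105.9   83.8   98.3   87.7]
[ 544.4 -128.1   41.9   94.4   89. ]
lane 0.5464519516416915
```

Request:
arm_command(steps="-0.006 0 -0.0005 0 0 0 0.5; -0.006 0 -0.0005 0 0 0 0.5; -0.006 0 0 0 0 0 0.5; -0.006 0 0 0 0 0 0.5; -0.006 0 0 0 0 0 0.5; -0.006 0 0 0 0 0 0.5; -0.006 0 0 0 0 0 0.5; -0.006 0 0 0 0 0 0.5")

```text
t: 23.82
position: [0.5518, -0.0943, 0.005]
tcp_rot: [-0.0, 0.717, 0.697, 0.003]
wrist_force: [4.9, 12.4, -2.0]
opening: 0.0425
grip_force: 6.6
```

Request:
arm_command(steps="-0.006 0 -0.0005 0 0 0 0.5; -0.006 0 0 0 0 0 0.5; -0.006 0 0 0 0 0 0.5; -0.006 0 0 0 0 0 0.5; -0.006 0 -0.0005 0 0 0 0.5; -0.006 0 0 0 0 0 0.5; -0.006 0 0 0 0 0 0.5; -0.006 0 0 0 0 0 0.5")

```text
t: 24.48
position: [0.5493, -0.1425, 0.0055]
tcp_rot: [-0.001, 0.717, 0.697, 0.003]
wrist_force: [4.7, 13.2, -2.5]
opening: 0.0427
grip_force: 6.4
```

```bash
python3 - <<'E'
from h import *
from station import status,viewer
s=status.state(); a=yaw(s["tcp_rot"]); print(s["position"],a-np.pi/2,s["wrist_force"])
c=viewer.camera("scene"); catches(c)
for q in((.053,.544,-.21),(.047,.54,-.3),(.061,.536,-.385)):
  try: print(box(c,*q))
  except Exception: print("hidden")
E
```

```text
[ 0.54930184 -0.1424576   0.00547667] -0.029384745242861277 [ 4.68126617 13.20017922 -2.5229374 ]
catch [ 0.574 -0.176 -0.003] [ 0.608 -0.13   0.02 ] 70 [ 0.601 -0.174  0.015]
catch [ 0.486 -0.132 -0.002] [ 0.493 -0.121  0.019] 27 [ 0.491 -0.131  0.01 ]
[ 549.2 -197.    85.6   98.4   88. ]
[ 537.2 -281.    77.3   92.3   87.7]
[ 540.1 -363.6   77.5   94.6   87.4]
```

Request:
arm_command(steps="-0.006 -0.001 0 0 0 0 0.5; -0.006 0 0 0 0 0 0.5; -0.006 0 0 0 0 0 0.5; -0.006 0 0 0 0 0 0.5; -0.005 0 0 0 0 0 0.5; -0.004 0 0 0 0 0 0.5; 0 0 0 0 0 0 0.5")

```text
t: 25.12
position: [0.5476, -0.1769, 0.0056]
tcp_rot: [-0.0, 0.718, 0.696, 0.003]
wrist_force: [5.9, 8.6, -1.8]
opening: 0.0426
grip_force: 4.3
```

Request:
arm_command(steps="-0.002 0 0 0 0 0 0.5; -0.002 0 0 0 0 0 0.5; -0.002 0 0 0 0 0 0.5; 0 0 0 0 0 0 0.5")

```text
t: 25.45
position: [0.5475, -0.1813, 0.0055]
tcp_rot: [-0.001, 0.717, 0.697, 0.003]
wrist_force: [5.2, 12.0, -2.4]
opening: 0.0426
grip_force: 6.1
```

```bash
python3 - <<'E'
from h import *
from station import status,viewer
s=status.state(); a=yaw(s["tcp_rot"]); print(s["position"],a-np.pi/2,s["wrist_force"])
c=viewer.camera("scene"); catches(c)
for q in((.053,.544,-.24),(.047,.54,-.32),(.061,.536,-.405)):
  try: print(box(c,*q))
  except Exception: print("hidden")
E
```

```text
[ 0.54749061 -0.18128732  0.00545459] -0.02946511856888856 [ 5.22710291 11.99316505 -2.37823304]
catch [ 0.582 -0.176  0.002] [ 0.608 -0.13   0.019] 102 [ 0.587 -0.175  0.011]
catch [ 0.487 -0.175 -0.001] [ 0.509 -0.121  0.021] 128 [ 0.504 -0.172  0.009]
[ 547.2 -237.    83.2  100.4   89.2]
[ 537.1 -305.7  105.3   93.4   86. ]
[ 538.  -402.6   78.    96.3   88.7]
```

Request:
arm_command(steps="-0.0015 0 0 0 0 0 0.5; -0.0015 0 0 0 0 0 0.5; -0.0015 0 0 0 0 0 0.5; 0 0 0 0 0 0 0.5")

```text
t: 25.83
position: [0.5475, -0.1813, 0.0051]
tcp_rot: [-0.003, 0.717, 0.697, 0.004]
wrist_force: [5.9, 20.7, -1.2]
opening: 0.0424
grip_force: 10.6
```

Request:
arm_command(steps="-0.0015 0 0 0 0 0 0.5; -0.0015 0 0 0 0 0 0.5; 0 0 0 0 0 0 0.5")

```text
t: 26.08
position: [0.5475, -0.1812, 0.0049]
tcp_rot: [-0.005, 0.716, 0.698, 0.005]
wrist_force: [6.2, 27.1, -0.2]
opening: 0.0427
grip_force: 13.7
```

Request:
arm_command(steps="-0.001 0 0 0 0 0 0.5; 0 0 0 0 0 0 0.5; 0 0 0 0 0 0 0.5")

```text
t: 26.33
position: [0.5475, -0.1812, 0.0048]
tcp_rot: [-0.005, 0.716, 0.698, 0.006]
wrist_force: [6.7, 29.9, -0.4]
opening: 0.0426
grip_force: 14.7
```

```bash
python3 - <<'E'
from h import *
from station import status,viewer
s=status.state(); print(s["position"],s["wrist_force"])
c=viewer.camera("top"); W=world(c); print("tip",box(c,.061,.538,-.405))
for x in(.572,.489):
    m=(abs(W[...,0]-x)<.004)&(W[...,1]<-.42)&(W[...,1]>-.49)&(W[...,2]>.03)&(W[...,2]<.04); print(np.sort(W[m][:,1]).round(3)[::-3])
c=viewer.camera("scene")
cv2.imwrite("pics/s9.png",cv2.resize(c["img"][150:290,30:310],(800,400),interpolation=cv2.INTER_CUBIC)[:,:,::-1])
E
```

```text
[ 0.54747241 -0.18119335  0.00484946] [ 6.67387275 29.8876408  -0.37043378]
tip [ 536.1 -402.9   78.7   94.1   88. ]
[-0.451 -0.455 -0.456 -0.46  -0.463 -0.465 -0.467 -0.47  -0.472 -0.474
 -0.476 -0.478 -0.479]
[-0.421 -0.428 -0.435 -0.442 -0.447 -0.45  -0.452 -0.455 -0.457 -0.459
 -0.462 -0.464 -0.467 -0.471 -0.472 -0.476]
```

View pics/s9.png

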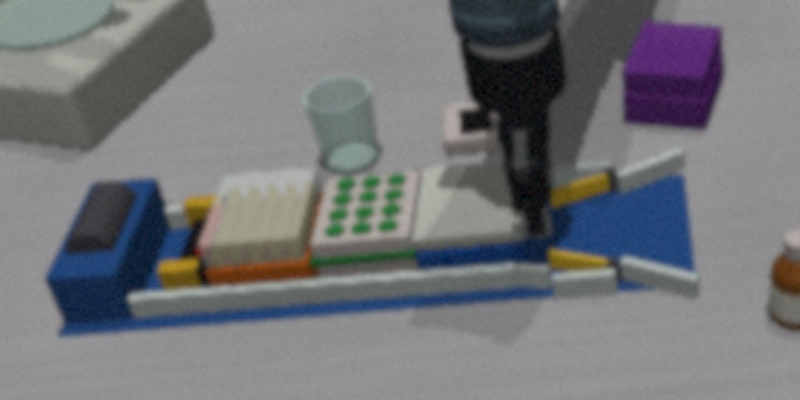

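The picture shows the row bottomed: the tip box is against the yellow posts at (200,210) and (180,272), with all three boxes flat and both catches shut at (580,190) and (580,260). I'll ease back now.

Request:
arm_command(steps="0.004 0 0 0 0 0 0.5; 0.005 0 0 0 0 0 0.5; 0.005 0 0 0 0 0 0.5; 0.005 0 0 0 0 0 0.5; 0.005 0 0 0 0 0 0.5; 0.006 0 0 0 0 0 0.5; 0.010 0 0 0 0 0 0.5; 0.015 0 0 0 0 0 0.5")

```text
t: 27.1
position: [0.5457, -0.1421, 0.0056]
tcp_rot: [0.001, 0.72, 0.694, -0.001]
wrist_force: [-0.1, -0.3, 0.5]
opening: 0.0427
grip_force: 0.0
```

Request:
arm_command(steps="0 0 -0.04 0 0 0 0.5; 0 0 -0.04 0 0 0 0.5; 0.04 0 -0.02 0 0 0 0.5; 0.04 0 0 0 0 0 0.5; 0.04 0 0 0 0 0 0.5; 0.04 0 0 0 0 0 0.5; 0.04 0 0 0 0 0 0.5; 0.04 0 0 0 0 0 0.5")

```text
t: 27.77
position: [0.5539, 0.098, 0.1043]
tcp_rot: [0.0, 0.719, 0.695, -0.0]
wrist_force: [0.1, -0.1, -0.1]
opening: 0.043
grip_force: 0.0
```

Request:
arm_command(steps="0 0 0 0 0 0 0.5; 0 0 0 0 0 0 0.5; 0 0 0 0 0 0 0.5")

```text
t: 28.02
position: [0.5541, 0.0959, 0.104]
tcp_rot: [0.0, 0.719, 0.695, -0.001]
wrist_force: [-0.3, -1.0, 0.0]
opening: 0.0427
grip_force: 0.0
```

```bash
python3 - <<'E'
from h import *
from station import status,viewer
s=status.state(); print(s["position"],s["wrist_force"])
for n in("scene","top"):
  c=viewer.camera(n); catches(c)
  for q in((.053,.544,-.218),(.047,.54,-.303),(.061,.536,-.385)):
    try: print(n,box(c,*q))
    except Exception: print("hidden")
cv2.imwrite("pics/t9.png",cv2.resize(c["img"][150:290,270:510],(800,466),interpolation=cv2.INTER_CUBIC)[:,:,::-1])
E
```

```text
[0.55408417 0.09588036 0.10399961] [-0.33469799 -0.98957993  0.01204036]
catch [ 0.584 -0.176  0.003] [ 0.607 -0.13   0.019] 95 [ 0.587 -0.174  0.012]
catch [ 0.474 -0.174  0.001] [ 0.508 -0.121  0.019] 132 [ 0.505 -0.172  0.01 ]
scene [ 546.7 -218.7   82.4   97.4   88.6]
scene [ 543.7 -289.7  103.5  101.3   88.7]
scene [ 539.2 -384.4   77.6   93.4   87.6]
catch [ 0.581 -0.176  0.007] [ 0.602 -0.13   0.023] 41 [ 0.583 -0.172  0.016]
catch [ 0.485 -0.171  0.009] [ 0.5   -0.128  0.024] 27 [ 0.499 -0.166  0.016]
top [ 543.8 -218.4   86.6   94.9   88.9]
top [ 5.343e+02 -3.021e+02  9.000e+01  8.080e+01  5.000e-01]
top [ 536.6 -385.2   78.6   93.9   88.8]
```

View pics/t9.png

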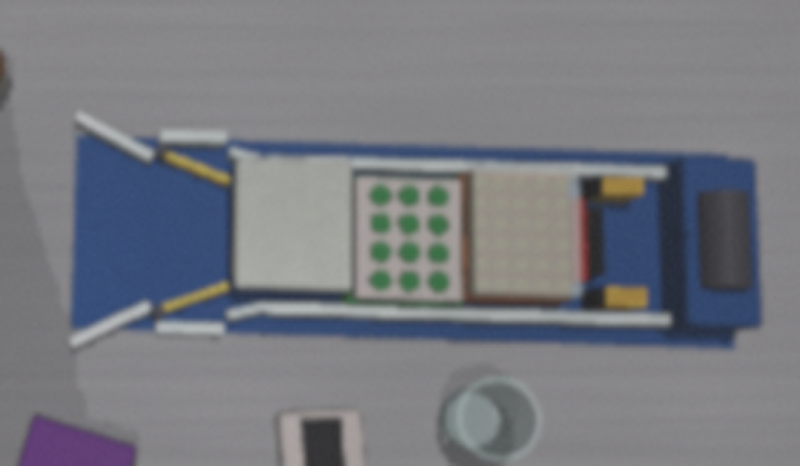

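All three boxes sit flat in the lane, with the rear face at x≈232 px resting on both shut catches. The row has sprung back off the posts at (620,190) and (625,296), so I'm handing in.

```bash
python3 -c "
from station import arm
print(arm.job_done())"
```

```text
the job is handed in; nothing more can be done
None
```

All three boxes are flat in the feeder behind both shut catches; the full row was pressed onto the end stops at about 30 N and sprang back, and the job is handed in (no verdict came back).

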